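# Run in a greased fan impeller by hand crank and stop it at the pointer

### The arm

A 6-joint arm with a two-finger parallel gripper is mounted at the origin on the work surface. World frame = base frame: x ahead of the robot, y to its left, z up, the work surface at z = 0. Lengths are in m, angles in rad, forces in N, time in s.
With the tool pointing down it reaches from about 0.35 to 0.875 m from the base axis. Payload 4.2 kg.
Tool frame: the origin (TCP) lies at the very end of the fingers, on their centre line; the grasp point (between the pads) lies ctrl.grasp_offset behind it (ctrl.grasp_offset is the distance from the TCP to the grasp point, in m); x points along the fingers, z is the direction in which the jaws open and shut, and the axes are right-handed (so a half turn about x gives the same grasp; the last joint's range is limited). The gripper opens to 85 mm and grips with 20 to 120 N. Pads are 22 mm wide; open, the fingers measure 114 mm over their backs; the gripper's body (76 mm by 85 mm) begins 54 mm behind the grasp point. The pads swing forward as they close: fully open they stand 13 mm farther back than shut.
Start: joints at [1.497, 0.385, 0.008, 0, -1.194, -0.259], TCP at [0.204, 0.591, 0.231] pointing down, gripper open.
Joint ranges: [-3.14, 3.14], [-1.21, 2.06], [-1.07, 1.41], [-3.16, 2.05], [-2.99, -0.16], [-3.1, 3.1]. Speed limits (rad/s): [2.79, 2.79, 3.14, 3.14, 3.14, 3.14].

### API

Orientations are given as a rotation vector (axis times angle).
In Python, from plant import observe, cams, ctrl, nets gives the robot as it stands. The module is installed in compiled form; this text tells all that it offers.
- The arm moves only by the tool apply_moves, never from a script. Its argument "deltas" is text: rows parted by semicolons, each of 4 numbers parted by spaces: the shift along the tool's x, y, z in cm, then the turn about the tool's x in rad. In form: x y z spin; .... A call has 1 to 10 rows; each row is the pose to reach, as a shift and turn from the pose measured when the call began, along the tool's axes at that moment; what a row does not reach only later rows make up. A row lasts 1/10 s, in which the tool goes at most 50 mm and 8.59 degrees, less where a joint would pass 70% of its speed; a pose out of reach is approached as far as the arm can. A call with a gripper value outside its range is refused whole. "jaw" is the opening, from -1 (shut) to 1 (fully open), set as the call begins (left out, the last holds). The fingers move at their own pace and stop on an object; the grip force is fixed at half the most. Time passes only in rows, so rows that repeat a pose let the fingers close. It gives the time, the measured TCP pose, the force and the opening at its end, in the units of the state.
- observe(): the state, without advancing time (a new reading comes with each control period).
- cams.camera(name): name is "side" or "top"; returns (picture, depth): 420x560x3 uint8, red, green, blue; 420x560 float32, m along the optical axis (not along the pixel's ray), 0 where there is no reading.
- cams.calibration(name): a dict with "fx", "fy", "cx", "cy" (pixels), "dist" ([k1, k2, p1, p2, k3] as OpenCV has them; the pictures are not rectified), "camera_from_world" (4x4, takes a point from world to camera coordinates). Camera axes: x right, y down, z forward; pixel columns grow to the right and rows downward; lengths in m; the calibration is good to about 2 mm. A picture is of the moment at which its call begins. calibration takes no time and is no camera call.
- ctrl.finish_job(): hands the job in, once; it reports no verdict.
Trained networks look in the newest picture that a camera, given by its name, has taken for a name from the list of things; names that differ only in an ending like _2 or _b are one class to them, and where a whole thing is asked for, a point or a joint stands for the part that bears it (a point fixed in the world has none). Each returns a list of dicts, best first, with "conf" (0 to 1); they miss things now and then, are a little off and sometimes report something else, mostly with a low value. They report only what shows in the picture. A call takes as long as a camera call.
- nets.search_frame(camera, target): "at" ([x, y, z] in m, in world coordinates, good to about 4 mm: the middle of the surface that is visible of it).
- nets.mark_of(camera, target): "at" ([x, y, z] in m, in world coordinates, good to about 4 mm: a listed point, or the origin of a listed thing).
The state is a dict: "time_s": time; "joint_pos": joint angles; "joint_velocities": joint speeds; "joint_efforts": joint torques, N m; "eef_pos": TCP position; "orientation": TCP orientation; "wrist_force": force on the tool from outside, world axes, zero at the start; "wrist_torque": the same for the moment, N m; "gripper_width": opening from 0.0 (shut) to 1.0 (fully open).
Only numpy, scipy, OpenCV 4.12 (cv2) and the standard library are available. Lean on these libraries where they do the work, as an engineer would, in place of code of your own. Each camera call takes 0.05 s, during which the arm holds its last target. There are 200 camera calls.

### The job

The dust-extractor fan has just been greased: using only the crank handle, turn its impeller counter-clockwise (seen from above) up to 20 turns a minute, keep it within 2.5 turns a minute of that for 5 seconds without a break, and never let it exceed 30. Then bring it to rest with its balance weight under the pointer of the stand, within 15 mm, and let go of the handle. The crank pulls only through a slipping grease coupling and the shaft leans, so the weight makes the impeller surge: watch the impeller itself, keep off it, and leave the other things on the bench alone.

Things in the scene. Friction and masses are not known exactly. Their poses are not given: they have to be found in the camera images.
- stand: Fixed grey run-in stand on the bench: foot 320 x 240 mm, 20 mm thick, and a pillar whose shaft leans 6 degrees from the vertical towards the stand's -x, so the impeller's high side is at +x. Origin on the bench below the impeller's centre; z up. An aluminium post 180 mm high on its +x side (172 mm from the origin) carries the pointer. Place and yaw vary
- pointer (a point): Tip region of the pointer: a 12 mm wide aluminium finger on top of the post, reaching inwards over the high side of the impeller's rim. The point is 114 mm from the stand's origin along the stand's +x, 176 mm above the bench; the balance weight must end up below it (same x and y)
- hub (a point): Centre of the steel fan impeller: disc 280 mm diameter, 6 mm thick, square to the leaning shaft, eight radial blades (highest points 165 mm above the bench). The point is on the shaft at the disc's underside, 100 mm up; its +x points to the weight, z along the shaft. Mass 3.6 kg, centre of mass 9.7 mm off the shaft towards the weight, inertia 0.0275 kg m2 (all vary -30 to +40 %). Do not touch
- weight (a point): The one balance weight, a dark steel block 34 x 40 mm and 42 mm high standing on the disc between two blades; it starts near the low side. The point is the middle of its top, 120 mm from the shaft; 160 mm above the bench when under the pointer
- impeller (a joint): Impeller angle relative to the stand, rad, growing counter-clockwise seen from above, counts on past full turns; 0 or whole turns: weight under the pointer. 20 turns/min = 2.09 rad/s. Friction: dry 0.025 N m, viscous 0.005 N m s/rad (nominal). Gravity torque +0.036 N m x sin(angle) (nominal), away from the pointer; dry friction holds the weight at rest near the pointer
- crank (a joint): Crank angle relative to the impeller (not the stand), rad, counter-clockwise positive, no limit; impeller + crank angle = 0: handle towards the pointer. Joined only by a grease drag coupling (dark drum, 84 mm diameter): torque on the impeller = 0.04 N m s/rad (nominal) x this joint's speed (plus 0.003 N m dry), no spring. Crank faster than the impeller drives it, slower brakes it
- handle (a point): Middle of the crank's black handle: round grip, 28 mm diameter, 62 mm long, parallel to the shaft, spinning freely on its pin, so it can be held firmly while the crank goes round the full circle either way. The point runs on a circle of 70 mm radius square to the shaft, 214 to 229 mm above the bench; the 26 mm wide crank arm is 35 mm below it. The crank is balanced
- circle_centre (a point): Fixed point on the shaft line: centre of the circle on which the handle point runs, 221 mm above the bench, 13 mm from the stand's origin towards its -x
- grease_can: Bystander: can of bearing grease, 76 mm diameter, 100 mm high, standing beside the stand; origin at the centre of its underside
- wrench: Bystander: steel wrench about 160 mm long, 8 mm thick, lying beside the stand; origin at its underside
- pod: Bystander: black suction pod of the router table, 110 x 80 x 44 mm; origin at the centre of its underside

How it is judged:
By the outcome, as a careful person would: the job done as asked, in the order asked, and still so for the second after the job is handed in, with the robot touching nothing.
It also fails if it takes over 58 s, if anything falls off the work surface, if the arm or the gripper's body presses on something with over 40 N, if the wrist force passes 120 N, or if a joint passes its speed limit or range.

## Working session

There is one attempt and no reset: what is moved stays moved. The work goes in short steps, Python scripts to look and compute and a tool call to move; the robot and the scene stay as the last step left them, time stands still between calls to the robot, and variables do not carry over. Pictures are saved under pics/ and viewed, about 8 in all and at most 12, crops included, and the job is handed in when it is done.

Besides the shell and the picture viewer there is one more tool, called as name(argument=value, ...) on one line, values as JSON. apply_moves: Moves the arm, as the interface text tells. Its arguments: {"type":"object","properties":{"deltas":{"type":"string"},"jaw":{"type":"number"}},"required":["deltas"]}

```bash
mkdir -p pics
python3 - <<'E'
from plant import observe,cams,ctrl,nets
import cv2,numpy as np
print(ctrl.grasp_offset,{k:np.round(v,3).tolist() for k,v in observe().items()})
for n in("top","side"):
    p,d=cams.camera(n);cv2.imwrite(f"pics/{n}0.png",p[:,:,::-1]);np.save(f"pics/{n}0_d.npy",d)
    c=cams.calibration(n);print(n,{k:np.round(v,4).tolist() for k,v in c.items()})
    for t in("stand","pointer","hub","weight","handle","circle_centre"):
        print(t,[(np.round(r["at"],4).tolist(),round(r["conf"],2)) for r in nets.mark_of(n,t)[:2]])
print(observe()["time_s"])
E
```

```text
0.0187 {'time_s': 0.0, 'joint_pos': [1.497, 0.386, 0.007, -0.001, -1.194, -0.259], 'joint_velocities': [0.0, 0.001, 0.0, -0.0, 0.001, -0.0], 'joint_efforts': [-0.001, -39.229, 18.84, 4.186, -0.005, -0.0], 'eef_pos': [0.204, 0.59, 0.23], 'orientation': [1.448, 1.031, -1.451], 'wrist_force': [-0.693, -0.002, 0.67], 'wrist_torque': [0.001, 0.004, -0.03], 'gripper_width': 1.002}
top {'fx': 446.2106, 'fy': 446.2106, 'cx': 272.5375, 'cy': 210.2791, 'dist': [-0.0473, 0.0, 0.0, 0.0, 0.0], 'camera_from_world': [[-0.0128, -0.9998, -0.0128, 0.0619], [-0.9921, 0.0142, -0.1244, 0.5715], [0.1246, 0.0111, -0.9921, 1.0661], [0.0, 0.0, 0.0, 1.0]]}
stand [([0.5273, 0.1337, -0.0007], 0.93)]
pointer [([0.631, 0.1765, 0.1754], 0.79)]
hub []
weight [([0.428, 0.06, 0.1345], 0.83), ([0.4151, 0.342, 0.0007], 0.3)]
handle [([0.4493, 0.1274, 0.2151], 0.72)]
circle_centre [([0.5137, 0.129, 0.2188], 0.77)]
side {'fx': 379.584, 'fy': 379.584, 'cx': 284.1063, 'cy': 205.6743, 'dist': [-0.0755, 0.0, 0.0, 0.0, 0.0], 'camera_from_world': [[0.7679, -0.6403, 0.0179, -0.3995], [-0.4712, -0.5835, -0.6614, 0.3933], [0.434, 0.4995, -0.7498, 0.7583], [0.0, 0.0, 0.0, 1.0]]}
stand [([0.5278, 0.1309, -0.0036], 0.67)]
pointer [([0.633, 0.1752, 0.1758], 0.67)]
hub [([0.5226, 0.1302, 0.097], 0.68), ([0.5355, -0.14, -0.003], 0.51)]
weight [([0.4299, 0.0518, 0.1391], 0.65)]
handle [([0.4426, 0.1269, 0.2131], 0.56)]
circle_centre [([0.5144, 0.1305, 0.2232], 0.83)]
0.7
```

```bash
python3 -c "
import cv2,numpy as np
print([ (float(np.load(f'pics/{n}0_d.npy').min()),float(np.load(f'pics/{n}0_d.npy').max())) for n in ('top','side')])"; nproc
```

```text
[(0.0, 2.0530197620391846), (0.0, 3.616502046585083)]
4
```

```bash
python3 -c "
import cv2,numpy as np
a=cv2.imread('pics/top0.png');b=cv2.imread('pics/side0.png')
cv2.imwrite('pics/both0.png',cv2.resize(np.vstack([a,b]),(400*2,600*2))[:,:] if 0 else cv2.resize(np.hstack([a,b]),(800,300)))"
```

```text
(no output)
```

View pics/top0.png

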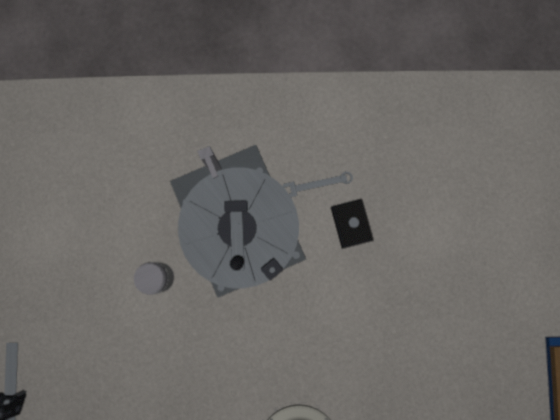

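View pics/side0.png

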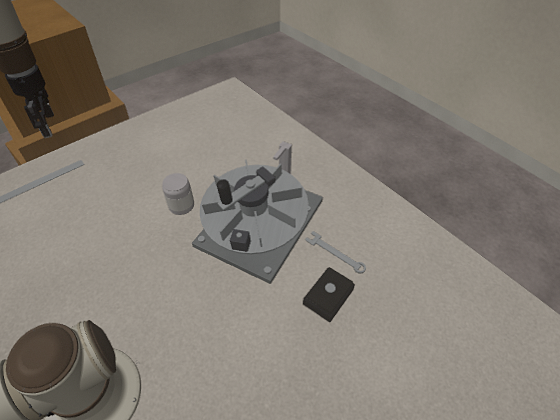

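```bash
cat > h.py <<'E'
import cv2,numpy as np
from plant import observe,cams,ctrl,nets
from scipy.spatial.transform import Rotation as R
_rays={}
def cloud(n,d):
    "world points (H,W,3) of a depth picture"
    c=cams.calibration(n)
    if n not in _rays:
        K=np.array([[c["fx"],0,c["cx"]],[0,c["fy"],c["cy"]],[0,0,1]]);u,v=np.meshgrid(np.arange(560.),np.arange(420.))
        _rays[n]=cv2.undistortPoints(np.dstack([u,v]).reshape(-1,1,2),K,np.array(c["dist"])).reshape(420,560,2)
    P=np.dstack([_rays[n]*d[...,None],d]);T=np.array(c["camera_from_world"])
    return (P-T[:3,3])@T[:3,:3]
def shaft(P,o,yaw):
    "world -> frame at hub on the shaft, z along the shaft, x to the high side"
    M=R.from_euler("ZY",[yaw,-np.radians(6)]).as_matrix()   # z axis leans to -x
    return (P-np.array([o[0]-.0105*np.cos(yaw),o[1]-.0105*np.sin(yaw),.0999]))@M
E
python3 - <<'E'
from h import *
from scipy.optimize import least_squares
yaw=np.radians(22.6);o=[.527,.133]
print(R.from_euler("ZY",[0,-np.radians(6)]).as_matrix()[:,2])
out=[]
for n in("top","side"):
    p=cv2.imread(f"pics/{n}0.png");d=np.load(f"pics/{n}0_d.npy");P=cloud(n,d);S=shaft(P,o,yaw)
    ok=(d>0)&(np.hypot(S[...,0],S[...,1])<.2)
    disc=ok&(S[...,2]>-.006)&(S[...,2]<.018)&(np.hypot(S[...,0],S[...,1])<.15)
    q=S[disc];r=np.hypot(q[:,0],q[:,1])
    A=np.c_[q[r>.05],np.ones((r>.05).sum())];pl=np.linalg.lstsq(A[:,[0,1,3]],A[:,2],rcond=None)[0]
    a=np.arctan2(q[:,1],q[:,0]);E=[]
    for k in np.linspace(-np.pi,np.pi,73)[:-1]:
        s=(np.abs(a-k-.04)<.044); 
        if s.sum()>5:E.append(q[s][np.argmax(r[s])])
    E=np.array(E);f=least_squares(lambda x:np.hypot(E[:,0]-x[0],E[:,1]-x[1])-x[2],[0,0,.14],loss="soft_l1",f_scale=.002).x
    print(n,"plane",pl.round(4),"rim",f.round(4))
    img=np.zeros((400,400,3),np.uint8);hm=np.zeros((400,400,3),np.uint8)
    sel=ok&(S[...,2]>-.02)&(S[...,2]<.12)
    for x,y,z,c in zip(*S[sel].T,p[sel]):
        i,j=int(200-y*1200),int(200+x*1200)
        cv2.circle(img,(j,i),1,c.tolist(),-1);g=int(np.clip(z*2500,0,255));cv2.circle(hm,(j,i),1,(g,g,g) if z>.012 else (80,0,0),-1)
    out.append(np.hstack([img,hm]))
    # foot & handle
    w=ok&(S[...,2]>.15)&(S[...,2]<.17)&(np.hypot(S[...,0],S[...,1])<.1)
    print("handle top (shaft)",S[w].mean(0).round(4),S[w].max(0).round(3),S[w].min(0).round(3),w.sum())
    w=(np.abs(P[...,2]-.02)<.005)&(np.hypot(P[...,0]-o[0],P[...,1]-o[1])<.22)&(d>0)
    print("foot",w.sum(),cv2.minAreaRect((P[w][:,:2]*1000).astype(np.float32)))
    w=(d>0)&(P[...,2]>.172)&(P[...,2]<.186);rr=np.hypot(P[...,0]-o[0],P[...,1]-o[1]);w&=(rr>.1)&(rr<.19)
    if w.sum(): print("pointer/post",w.sum(),P[w].mean(0).round(4),np.degrees(np.arctan2(*(P[w].mean(0)[:2]-o)[::-1])))
cv2.imwrite("pics/unw0.png",cv2.resize(np.vstack(out),(600,600)))
E
```

```text
[-0.10452846 -0.          0.9945219 ]
top plane [-0.0005 -0.0011  0.0046] rim [0.009  0.0015 0.1394]
handle top (shaft) [-0.0561  0.0258  0.1513] [-0.043  0.036  0.155] [-0.069  0.015  0.15 ] 95
foot 1737 ((535.40283203125, 187.7584228515625), (320.6265563964844, 332.3847351074219), 22.58807945251465)
pointer/post 264 [0.6674 0.1925 0.179 ] 22.970128162188402
side plane [ 0.0019 -0.0002  0.0058] rim [ 0.0101 -0.0002  0.1397]
handle top (shaft) [-0.0559  0.0242  0.1519] [-0.044  0.037  0.154] [-0.067  0.014  0.15 ] 70
foot 1946 ((536.85205078125, 186.1320343017578), (321.84161376953125, 334.1351318359375), 22.283906936645508)
pointer/post 157 [0.6671 0.1891 0.1795] 21.843270062829745
```

View pics/unw0.png

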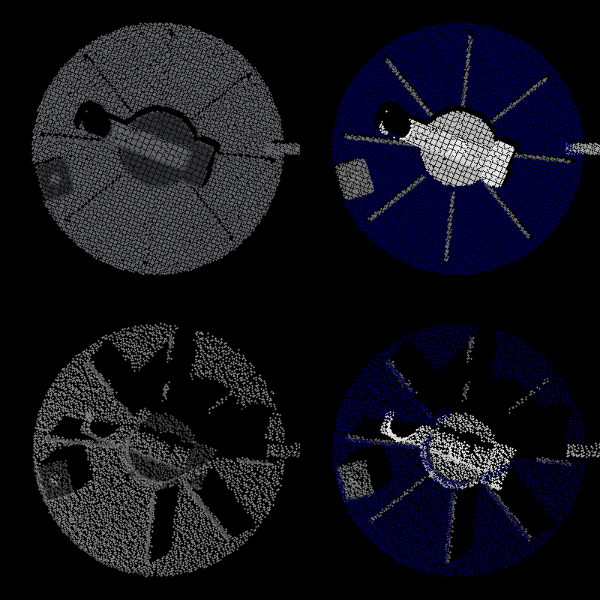

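```bash
cat >> h.py <<'E'
O=np.array([.5259,.1332,.1]);YAW=np.radians(22.4)
M=R.from_euler("ZY",[YAW,-np.radians(6)]).as_matrix()
def shaft(P): return (P-O)@M
def handle(phi,dz=0.): "world handle point for crank angle in the stand"; return O+M@np.array([.07*np.cos(phi),.07*np.sin(phi),.1217+dz])
UP=.008            # grasp this far above the handle's middle
def tcp(phi): return handle(phi,UP)-np.array([0,0,ctrl.grasp_offset])
def rot(s): return R.from_rotvec(s["orientation"])
def delta(s,target): return rot(s).inv().apply(np.asarray(target)-s["eef_pos"])*100
def angle(n,d,prior=None,span=np.pi):
    S=shaft(cloud(n,d));r=np.hypot(S[...,0],S[...,1])
    m=(d>0)&(S[...,2]>.022)&(S[...,2]<.058)&(r>.055)&(r<.139);q=S[m];r=r[m];a=np.arctan2(q[:,1],q[:,0])
    g=np.arange(-np.pi,np.pi,.005) if prior is None else prior+np.arange(-span,span,.005)
    D=a[:,None]-g;bl=(D-np.pi/8+np.pi/8)%(np.pi/4)-np.pi/8   # distance to nearest blade (at 22.5+45k)
    Bt=np.abs(r[:,None]*np.sin(bl));X=r[:,None]*np.cos(D);Y=r[:,None]*np.sin(D)
    W=np.maximum(np.abs(X-.12)-.017,0)+np.maximum(np.abs(Y)-.020,0)
    blade=np.where(r[:,None]<.128,Bt,9)
    c=np.minimum(np.minimum(np.maximum(blade-.001,0),W)/.006,1).mean(0)   # truncated cost
    i=c.argmin();lo=c<=c[i]+.02
    return g[i],c[i],m.sum(),int((W[:,i]<.003).sum())
E
python3 - <<'E'
from h import *
for n in("top","side"): print(n,angle(n,np.load(f"pics/{n}0_d.npy")))
s=observe();A=rot(s).as_matrix();print(A.round(3))
phi=np.radians(159.6)
y=M[:,1]
for sg in(1,-1):
    v=A.T@(sg*y);print("spin",np.arctan2(-v[1],v[2]))
hp=tcp(phi);print(hp, s["eef_pos"]);hp[2]=.3;print("delta cm",delta(s,hp).round(2))
E
```

```text
top (np.float64(-2.856592653589799), np.float64(0.03968026234485984), np.int64(827), 293)
side (np.float64(-2.8515926535897993), np.float64(0.09466682332508464), np.int64(1233), 330)
[[-0.     0.945 -0.327]
 [ 0.    -0.327 -0.945]
 [-1.    -0.    -0.   ]]
spin 2.417851370337453
spin -0.7237412832523401
[0.44374055 0.1257277  0.2034314 ] [0.20414697 0.59069313 0.23135601]
delta cm [-6.87 37.83 36.12]
```

apply_moves(deltas="-2 3.5 3.3 -0.1; -4 7 6.7 -0.2; -6.9 10.5 10 -0.3; -6.9 14 13.4 -0.4; -6.9 17.5 16.7 -0.5; -6.9 21 20.1 -0.6; -6.9 24.5 23.4 -0.7; -6.9 28 26.7 -0.724; -6.9 31.5 30.1 -0.724; -6.9 35 33.4 -0.724", jaw=1)

```text
time_s: 1.7
eef_pos: [0.4262, 0.1587, 0.3009]
orientation: [0.917, 1.369, -0.915]
wrist_force: [0.6, 1.0, 0.0]
gripper_width: 1.0
```

Run:
```python
from h import *
s=observe();print(s["time_s"],s["joint_pos"],s["joint_velocities"],s["eef_pos"]);A=rot(s).as_matrix();v=A.T@(-M[:,1]);print("spin",np.arctan2(-v[1],v[2]))
hp=tcp(np.radians(159.6));hp[2]=.3;print("delta cm",delta(s,hp).round(2))
```

```text
1.7 [ 7.15459920e-01  4.06733798e-02 -2.63797277e-01  5.05732180e-05
 -1.26485578e+00  1.24696731e+00] [-1.09658352e+00  7.84861882e-02  8.18564842e-02  4.70002693e-04
  1.76449150e-03  1.08489147e+00] [0.42623017 0.15868957 0.30089016]
spin 0.0006920472960237559
delta cm [0.09 0.36 3.72]
```

apply_moves(deltas="0 0.3 3 0; 0.1 0.35 3.7 0; 0.1 0.35 3.7 0; 2.5 0.35 3.7 0; 5 0.35 3.7 0; 7.5 0.35 3.7 0; 9.2 0.35 3.7 0; 9.75 0.35 3.7 0; 9.75 0.35 3.7 0")

```text
time_s: 2.6
eef_pos: [0.4433, 0.1267, 0.203]
orientation: [0.915, 1.37, -0.915]
wrist_force: [-0.0, 0.2, 0.7]
gripper_width: 0.998
```

Run:
```python
from h import *
s=observe();print(s["time_s"],s["wrist_force"],s["eef_pos"],"delta cm",delta(s,tcp(np.radians(159.6))).round(2))
p,d=cams.camera("side");cv2.imwrite("pics/s1.png",cv2.resize(p[120:300,140:380,::-1],(800,600)));np.save("pics/s1.npy",d);print(angle("side",d))
p,d=cams.camera("top");cv2.imwrite("pics/t1.png",cv2.resize(p[130:310,140:380,::-1],(800,600)));np.save("pics/t1.npy",d);print(angle("top",d))
```

```text
2.6 [-0.00345185  0.20450891  0.67468004] [0.44327235 0.12667163 0.20303247] delta cm [-0.04  0.01  0.11]
(np.float64(-2.8515926535897993), np.float64(0.09355370256545832), np.int64(1206), 326)
(np.float64(-2.856592653589799), np.float64(0.03453484823654105), np.int64(643), 291)
```

View pics/s1.png

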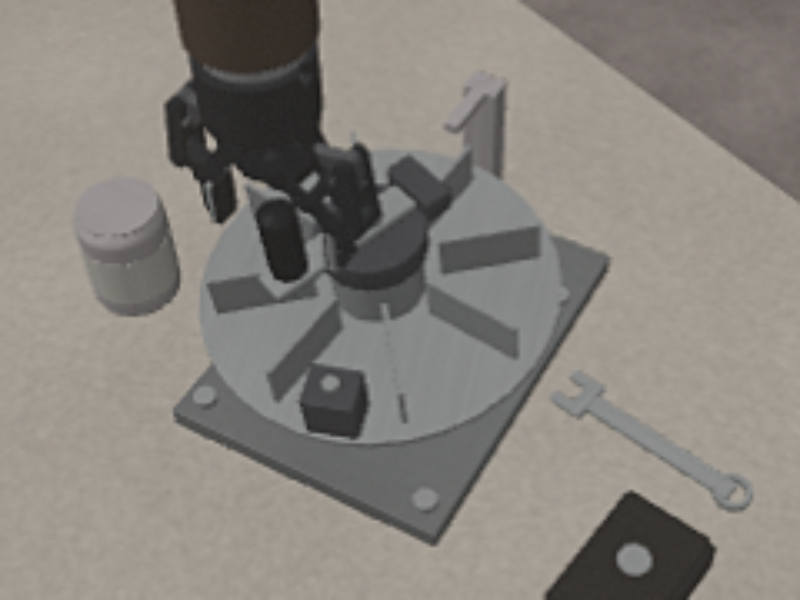

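View pics/t1.png

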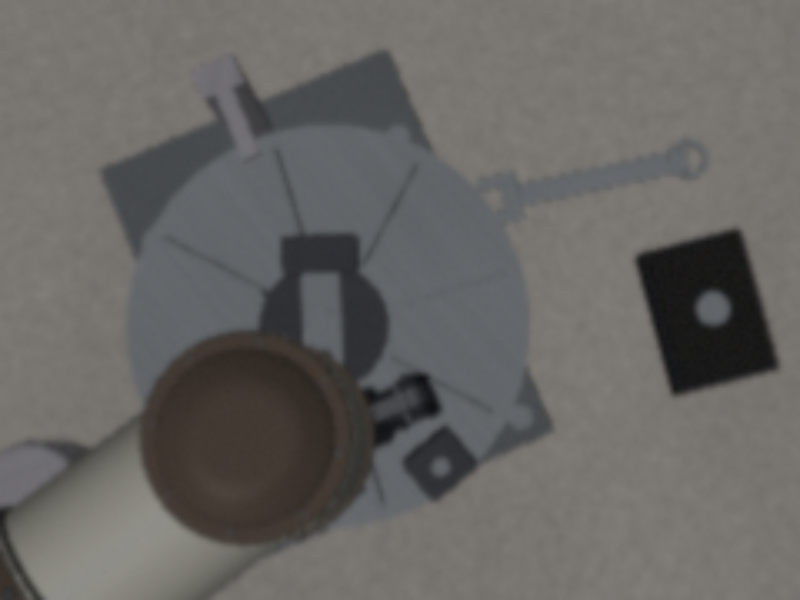

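apply_moves(deltas="0 0 0.1 0; 0 0 0.1 0; 0 0 0.1 0; 0 0 0.1 0; 0 0 0.1 0; 0 0 0.1 0; 0 0 0.1 0", jaw=-1)

```text
time_s: 3.4
eef_pos: [0.4447, 0.1258, 0.2048]
orientation: [0.917, 1.368, -0.912]
wrist_force: [-1.6, -0.8, 4.4]
gripper_width: 0.312
```

Run:
```python
from h import *
s=observe();print(s["time_s"],s["wrist_force"],s["wrist_torque"],s["gripper_width"],s["joint_velocities"],"delta cm",delta(s,tcp(np.radians(159.6))).round(2))
```

```text
3.4 [-1.5560942  -0.81439572  4.40371209] [-0.0742481   0.51405661 -0.00794951] 0.31227036037469663 [ 0.00062302 -0.00068069 -0.00123137 -0.00014191 -0.00018761  0.00020866] delta cm [ 0.14 -0.09 -0.03]
```

```bash
cat > ctl.py <<'E'
import sys,json,os
from h import *
from scipy.optimize import least_squares
P0=np.log([1.4545,.909,.182,1.309,.109]); SD=np.array([.3,.3,.4,.3,.5]); DT=.01
def step(th,w,vc,p,dt=DT):
    c,td,b,G,c0=p
    drive=c*(vc-w)+c0*np.tanh((vc-w)/.05)+G*np.sin(th)-b*w
    if abs(w)<1e-9 and abs(drive)<=td: return th,0.
    s=np.sign(w) if abs(w)>1e-9 else np.sign(drive)
    wn=w+dt*(drive-td*s)
    if w*wn<0 and abs(drive)<=td: wn=0.
    elif w*wn<0: wn=0.
    return th+dt*(w+wn)/2,wn
def sim(L,p,th0,tend):
    t=np.arange(L["k"][0][0],tend+1e-6,DT);k=np.array(L["k"]);ph=np.interp(t,k[:,0],k[:,1]);vc=np.diff(ph)/DT
    th,w=th0,0.;T=[th];W=[w]
    for v in vc: th,w=step(th,w,v,p);T.append(th);W.append(w)
    return t,np.array(T),np.array(W)
def phi_of(s,near): 
    q=shaft(s["eef_pos"]+np.array([0,0,ctrl.grasp_offset]))
    a=np.arctan2(q[1],q[0]);return near+(a-near+np.pi)%(2*np.pi)-np.pi,np.hypot(q[0],q[1])
def load(): return json.load(open("log.json")) if os.path.exists("log.json") else None
def fit(L):
    tend=L["k"][-1][0];o=np.array(L["o"])
    def res(x):
        t,T,W=sim(L,np.exp(x[:5]),x[5],tend);return np.r_[(np.interp(o[:,0],t,T)-o[:,1])/.015,(x[:5]-P0)/SD,(x[5]+2.855)/.01]
    f=least_squares(res,np.array(L.get("x",list(P0)+[-2.855])),diff_step=1e-3,x_scale=np.r_[SD,.01],max_nfev=15)
    L["x"]=f.x.tolist();t,T,W=sim(L,np.exp(f.x[:5]),f.x[5],tend);return f.x,T[-1],W[-1],t,T,W,(np.interp(o[:,0],t,T)-o[:,1])
def update(cam):
    "log the last rows (as planned), look, fit; returns log, state"
    L=load();s=observe()
    if L is None: L={"k":[[s["time_s"],phi_of(s,2.785)[0]]],"o":[],"plan":[]}
    if L["plan"]:
        t0,p0=L["k"][-1];n=int(round((s["time_s"]-t0)/.1));pl=L["plan"][:n];pe,_=phi_of(s,pl[-1]);e=pe-pl[-1];print("phi track err",round(e,3))
        L["k"]+=[[t0+.1*(i+1),v+e*(i+1)/n] for i,v in enumerate(pl)];L["plan"]=[]
    if cam:
        ts=s["time_s"];p,d=cams.camera(cam);
        s=observe();L["k"].append([s["time_s"],phi_of(s,L["k"][-1][1])[0]])
        if L["o"]:
            t,T,W=sim(L,np.exp(L["x"][:5]),L["x"][5],ts);pr=T[-1];a,c,n,nw=angle(cam,d,pr,np.pi/8 if len(L["o"])>3 else 1.5)
        else: pr=-2.855;a,c,n,nw=angle(cam,d,pr,.3)
        print("t",ts,"theta",round(a,3),"pred",round(pr,3),"cost",round(c,3),n,nw)
        if n>80: L["o"].append([ts,a])
    x,th,w,t,T,W,r=fit(L)
    q,rad=phi_of(s,0);F=np.array(s["wrist_force"])@M
    print("fit/nom",np.exp(x[:5]-P0).round(2),"res",r[-4:].round(3),"theta %.3f omega %.3f rpm %.1f max %.2f"%(th,w,w*9.549,W.max()),"F shaft",F.round(1),"rad",round(rad,4),"tool err",delta(s,tcp(L["k"][-1][1])).round(2))
    print("last s rpm",(W[-100::20]*9.549).round(1))
    return L,s,x,th,w
def emit(L,s,x,th,w,vs):
    "print rows for the crank speeds vs (per row), predict"
    p=np.exp(x[:5]);ph=L["k"][-1][1];plan=[];rows=[];out=[]
    for v in vs:
        for _ in range(10): th,w=step(th,w,v,p)
        ph+=.1*v;plan.append(ph);d=delta(s,tcp(ph));rows.append("%.2f %.2f %.2f 0"%tuple(d));out.append((round(th,2),round(w*9.549,1)))
    L["plan"]=plan;json.dump(L,open("log.json","w"));print("; ".join(rows));print(out)
def run(cam,target=2.12,amax=1.2,n=10,k=3.,vmax=5.5):
    L,s,x,th,w=update(cam);p=np.exp(x[:5]);c,td,b,G,c0=p;T,W=th,w;vs=[];v=L.get("v",0.)
    for i in range(n):
        a=np.clip(k*(target-W),-2.5,amax);tm=T+.05*max(W,.3)
        vn=W+.05*a+(a+b*W+td-c0-G*np.sin(tm))/c
        if a<0 and c0>0: vn=W+.05*a+(a+b*W+td-G*np.sin(tm))/c
        v=np.clip(vn,v-2.,v+1.5);v=np.clip(v,0,vmax);vs.append(v)
        for _ in range(10): T,W=step(T,W,v,p)
    L["v"]=v;print("v",np.round(vs,2));emit(L,s,x,th,w,vs)
if __name__=="__main__": run(sys.argv[1] if sys.argv[1]!="none" else None,*[float(v) for v in sys.argv[2:]])
E
rm -f log.json; python3 ctl.py top
```

```text
t 3.4 theta -2.855 pred -2.855 cost 0.034 656 292
fit/nom [1. 1. 1. 1. 1.] res [-0.] theta -2.855 omega 0.000 rpm 0.0 max 0.00 F shaft [-1.5  0.8  4.8] rad 0.0689 tool err [ 0.14 -0.09 -0.04]
last s rpm [0.]
v [1.5  1.81 1.96 2.12 2.29 2.48 2.67 2.86 3.06 3.27]
0.16 -0.38 0.97 0; 0.18 -0.53 2.23 0; 0.17 -0.43 3.59 0; 0.13 -0.04 5.02 0; 0.05 0.72 6.43 0; -0.07 1.87 7.72 0; -0.22 3.42 8.74 0; -0.42 5.31 9.34 0; -0.63 7.44 9.35 0; -0.85 9.60 8.66 0
[(np.float64(-2.85), np.float64(0.9)), (np.float64(-2.83), np.float64(2.0)), (np.float64(-2.81), np.float64(3.2)), (np.float64(-2.77), np.float64(4.3)), (np.float64(-2.72), np.float64(5.5)), (np.float64(-2.65), np.float64(6.6)), (np.float64(-2.58), np.float64(7.8)), (np.float64(-2.49), np.float64(8.9)), (np.float64(-2.39), np.float64(10.1)), (np.float64(-2.28), np.float64(11.2))]
```

apply_moves(deltas="0.16 -0.38 0.97 0; 0.18 -0.53 2.23 0; 0.17 -0.43 3.59 0; 0.13 -0.04 5.02 0; 0.05 0.72 6.43 0; -0.07 1.87 7.72 0; -0.22 3.42 8.74 0; -0.42 5.31 9.34 0; -0.63 7.44 9.35 0; -0.85 9.60 8.66 0")

```text
time_s: 4.45
eef_pos: [0.567, 0.0831, 0.2148]
orientation: [0.919, 1.368, -0.912]
wrist_force: [-8.5, 5.6, 12.0]
gripper_width: 0.312
```

```bash
python3 ctl.py top
```

```text
phi track err 0.013
t 4.45 theta -2.148 pred -2.273 cost 0.033 604 281
fit/nom [1.16 0.96 0.99 0.97 1.02] res [ 0. -0.] theta -2.083 omega 1.235 rpm 11.8 max 1.38 F shaft [-0.5  7.2 11.4] rad 0.0701 tool err [ 0.12  0.   -0.01]
last s rpm [ 0.8  3.6  6.4  8.9 11.5]
v [3.27 3.45 3.61 3.75 3.87 3.75 3.61 3.48 3.33 3.17]
-0.05 1.75 -1.47 0; -0.17 2.97 -3.53 0; -0.21 3.44 -6.00 0; -0.16 2.97 -8.57 0; -0.01 1.54 -10.85 0; 0.20 -0.56 -12.38 0; 0.44 -2.98 -13.02 0; 0.68 -5.38 -12.79 0; 0.88 -7.47 -11.81 0; 1.04 -9.07 -10.29 0
[(np.float64(-1.95), np.float64(12.9)), (np.float64(-1.81), np.float64(14.1)), (np.float64(-1.66), np.float64(15.2)), (np.float64(-1.49), np.float64(16.4)), (np.float64(-1.31), np.float64(17.5)), (np.float64(-1.13), np.float64(18.3)), (np.float64(-0.93), np.float64(18.9)), (np.float64(-0.73), np.float64(19.3)), (np.float64(-0.53), np.float64(19.6)), (np.float64(-0.32), np.float64(19.8))]
```

apply_moves(deltas="-0.05 1.75 -1.47 0; -0.17 2.97 -3.53 0; -0.21 3.44 -6.00 0; -0.16 2.97 -8.57 0; -0.01 1.54 -10.85 0; 0.20 -0.56 -12.38 0; 0.44 -2.98 -13.02 0; 0.68 -5.38 -12.79 0; 0.88 -7.47 -11.81 0; 1.04 -9.07 -10.29 0")

```text
time_s: 5.5
eef_pos: [0.4463, 0.1463, 0.2058]
orientation: [0.919, 1.367, -0.904]
wrist_force: [6.5, -2.1, 1.9]
gripper_width: 0.308
```

```bash
python3 ctl.py top
```

```text
phi track err -0.007
t 5.5 theta -0.311 pred -0.326 cost 0.038 676 293
fit/nom [1.15 0.96 0.97 0.94 1.01] res [-0.     0.001 -0.   ] theta -0.212 omega 1.891 rpm 18.1 max 2.08 F shaft [ 0.8 -2.9  4.6] rad 0.0694 tool err [ 0.13 -0.03 -0.03]
last s rpm [12.6 14.9 17.2 18.8 19.6]
v [3.08 2.88 2.69 2.53 2.38 2.26 2.17 2.11 2.09 2.1 ]
0.22 -1.00 1.88 0; 0.25 -1.34 3.86 0; 0.23 -1.14 5.73 0; 0.17 -0.51 7.37 0; 0.08 0.44 8.73 0; -0.04 1.62 9.78 0; -0.16 2.94 10.51 0; -0.30 4.35 10.93 0; -0.43 5.79 11.05 0; -0.57 7.24 10.86 0
[(np.float64(-0.02), np.float64(18.7)), (np.float64(0.18), np.float64(19.2)), (np.float64(0.38), np.float64(19.5)), (np.float64(0.59), np.float64(19.7)), (np.float64(0.79), np.float64(19.9)), (np.float64(1.0), np.float64(20.0)), (np.float64(1.21), np.float64(20.0)), (np.float64(1.42), np.float64(20.0)), (np.float64(1.63), np.float64(20.0)), (np.float64(1.84), np.float64(20.0))]
```

apply_moves(deltas="0.22 -1.00 1.88 0; 0.25 -1.34 3.86 0; 0.23 -1.14 5.73 0; 0.17 -0.51 7.37 0; 0.08 0.44 8.73 0; -0.04 1.62 9.78 0; -0.16 2.94 10.51 0; -0.30 4.35 10.93 0; -0.43 5.79 11.05 0; -0.57 7.24 10.86 0")

```text
time_s: 6.55
eef_pos: [0.5554, 0.0726, 0.2133]
orientation: [0.922, 1.365, -0.903]
wrist_force: [-5.4, 4.9, 9.4]
gripper_width: 0.312
```

```bash
python3 ctl.py top
```

```text
phi track err 0.023
t 6.55 theta 1.746 pred 1.851 cost 0.036 421 165
fit/nom [1.21 1.15 1.25 0.86 0.97] res [ 0.    -0.001 -0.003  0.002] theta 1.843 omega 1.838 rpm 17.5 max 2.06 F shaft [2.  6.9 9.2] rad 0.0697 tool err [0.12 0.02 0.03]
last s rpm [18.  18.8 19.  18.9 18.8]
v [2.53 2.53 2.56 2.63 2.72 2.83 2.95 3.08 3.2  3.31]
-0.03 1.63 -0.69 0; -0.15 3.01 -1.78 0; -0.24 4.08 -3.21 0; -0.30 4.77 -4.91 0; -0.32 5.00 -6.79 0; -0.29 4.69 -8.75 0; -0.20 3.80 -10.60 0; -0.07 2.35 -12.18 0; 0.11 0.40 -13.26 0; 0.31 -1.86 -13.68 0
[(np.float64(2.03), np.float64(18.4)), (np.float64(2.23), np.float64(18.9)), (np.float64(2.43), np.float64(19.3)), (np.float64(2.63), np.float64(19.6)), (np.float64(2.84), np.float64(19.8)), (np.float64(3.05), np.float64(19.9)), (np.float64(3.26), np.float64(20.0)), (np.float64(3.47), np.float64(20.1)), (np.float64(3.68), np.float64(20.2)), (np.float64(3.89), np.float64(20.2))]
```

apply_moves(deltas="-0.03 1.63 -0.69 0; -0.15 3.01 -1.78 0; -0.24 4.08 -3.21 0; -0.30 4.77 -4.91 0; -0.32 5.00 -6.79 0; -0.29 4.69 -8.75 0; -0.20 3.80 -10.60 0; -0.07 2.35 -12.18 0; 0.11 0.40 -13.26 0; 0.31 -1.86 -13.68 0")

```text
time_s: 7.6
eef_pos: [0.4881, 0.1946, 0.2117]
orientation: [0.924, 1.362, -0.897]
wrist_force: [1.3, -3.1, 6.5]
gripper_width: 0.312
```

```bash
python3 ctl.py top 2.15
```

```text
phi track err -0.018
t 7.6 theta 3.892 pred 3.879 cost 0.038 750 286
fit/nom [1.22 1.15 1.25 0.88 0.97] res [-0.    -0.005  0.004 -0.001] theta 3.991 omega 1.917 rpm 18.3 max 2.11 F shaft [-5.6  3.6 10.4] rad 0.0709 tool err [0.12 0.01 0.09]
last s rpm [18.2 19.2 19.8 20.  20.1]
v [3.65 3.66 3.67 3.66 3.63 3.58 3.5  3.41 3.29 3.16]
0.35 -2.46 0.62 0; 0.54 -4.59 2.01 0; 0.67 -6.08 4.07 0; 0.72 -6.74 6.54 0; 0.69 -6.48 9.05 0; 0.58 -5.37 11.28 0; 0.42 -3.60 12.95 0; 0.22 -1.43 13.89 0; 0.01 0.85 14.05 0; -0.18 2.98 13.51 0
[(np.float64(4.19), np.float64(19.0)), (np.float64(4.39), np.float64(19.4)), (np.float64(4.59), np.float64(19.8)), (np.float64(4.8), np.float64(20.0)), (np.float64(5.01), np.float64(20.2)), (np.float64(5.22), np.float64(20.3)), (np.float64(5.44), np.float64(20.3)), (np.float64(5.65), np.float64(20.4)), (np.float64(5.86), np.float64(20.4)), (np.float64(6.08), np.float64(20.5))]
```

apply_moves(deltas="0.35 -2.46 0.62 0; 0.54 -4.59 2.01 0; 0.67 -6.08 4.07 0; 0.72 -6.74 6.54 0; 0.69 -6.48 9.05 0; 0.58 -5.37 11.28 0; 0.42 -3.60 12.95 0; 0.22 -1.43 13.89 0; 0.01 0.85 14.05 0; -0.18 2.98 13.51 0")

```text
time_s: 8.65
eef_pos: [0.5645, 0.0803, 0.2145]
orientation: [0.923, 1.366, -0.901]
wrist_force: [-9.4, 7.4, 12.8]
gripper_width: 0.318
```

```bash
python3 ctl.py top 2.15
```

```text
phi track err 0.018
t 8.65 theta 6.054 pred 6.087 cost 0.064 283 0
fit/nom [1.28 1.22 1.33 0.95 0.95] res [-0.002 -0.002 -0.005  0.006] theta 6.162 omega 1.928 rpm 18.4 max 2.13 F shaft [ 0.2  8.6 11.7] rad 0.0701 tool err [ 0.11  0.01 -0.01]
last s rpm [18.6 19.6 20.  20.2 20.3]
v [3.13 2.95 2.79 2.65 2.53 2.43 2.36 2.32 2.31 2.33]
-0.04 1.76 -1.29 0; -0.14 2.99 -2.94 0; -0.19 3.66 -4.76 0; -0.20 3.81 -6.61 0; -0.16 3.50 -8.34 0; -0.09 2.80 -9.88 0; 0.00 1.79 -11.18 0; 0.12 0.53 -12.19 0; 0.25 -0.92 -12.88 0; 0.39 -2.51 -13.21 0
[(np.float64(6.36), np.float64(19.0)), (np.float64(6.56), np.float64(19.5)), (np.float64(6.76), np.float64(19.8)), (np.float64(6.97), np.float64(20.0)), (np.float64(7.18), np.float64(20.2)), (np.float64(7.39), np.float64(20.3)), (np.float64(7.61), np.float64(20.3)), (np.float64(7.82), np.float64(20.4)), (np.float64(8.03), np.float64(20.4)), (np.float64(8.25), np.float64(20.5))]
```

apply_moves(deltas="-0.04 1.76 -1.29 0; -0.14 2.99 -2.94 0; -0.19 3.66 -4.76 0; -0.20 3.81 -6.61 0; -0.16 3.50 -8.34 0; -0.09 2.80 -9.88 0; 0.00 1.79 -11.18 0; 0.12 0.53 -12.19 0; 0.25 -0.92 -12.88 0; 0.39 -2.51 -13.21 0")

```text
time_s: 9.7
eef_pos: [0.4929, 0.1962, 0.2123]
orientation: [0.924, 1.364, -0.894]
wrist_force: [0.0, 0.6, 7.1]
gripper_width: 0.314
```

```bash
python3 ctl.py none 2.12
```

```text
phi track err -0.015
fit/nom [1.28 1.22 1.33 0.95 0.95] res [-0.002 -0.002 -0.005  0.006] theta 8.240 omega 2.131 rpm 20.3 max 2.13 F shaft [1.  0.5 7.1] rad 0.0712 tool err [ 0.13 -0.    0.12]
last s rpm [18.5 19.5 19.9 20.2 20.3]
v [2.39 2.47 2.57 2.69 2.83 2.97 3.11 3.25 3.37 3.48]
0.27 -1.67 0.13 0; 0.41 -3.33 0.57 0; 0.54 -4.89 1.44 0; 0.65 -6.24 2.74 0; 0.72 -7.23 4.45 0; 0.75 -7.71 6.46 0; 0.73 -7.57 8.62 0; 0.65 -6.72 10.72 0; 0.51 -5.19 12.49 0; 0.32 -3.09 13.68 0
[(np.float64(8.45), np.float64(20.4)), (np.float64(8.67), np.float64(20.5)), (np.float64(8.88), np.float64(20.5)), (np.float64(9.1), np.float64(20.5)), (np.float64(9.31), np.float64(20.5)), (np.float64(9.53), np.float64(20.5)), (np.float64(9.74), np.float64(20.5)), (np.float64(9.96), np.float64(20.6)), (np.float64(10.17), np.float64(20.6)), (np.float64(10.39), np.float64(20.6))]
```

apply_moves(deltas="0.27 -1.67 0.13 0; 0.41 -3.33 0.57 0; 0.54 -4.89 1.44 0; 0.65 -6.24 2.74 0; 0.72 -7.23 4.45 0; 0.75 -7.71 6.46 0; 0.73 -7.57 8.62 0; 0.65 -6.72 10.72 0; 0.51 -5.19 12.49 0; 0.32 -3.09 13.68 0")

```text
time_s: 10.7
eef_pos: [0.5196, 0.0592, 0.2092]
orientation: [0.929, 1.363, -0.89]
wrist_force: [-2.6, 15.9, 8.8]
gripper_width: 0.313
```

```bash
python3 ctl.py top 2.15
```

```text
phi track err 0.029
t 10.7 theta 10.395 pred 10.403 cost 0.036 435 200
fit/nom [1.28 1.22 1.35 0.95 0.94] res [-0.002 -0.007  0.004  0.002] theta 10.500 omega 1.962 rpm 18.7 max 2.18 F shaft [8.1 3.3 3.4] rad 0.0688 tool err [ 0.12 -0.02  0.12]
last s rpm [20.4 20.6 20.7 20.7 20.8]
v [3.71 3.71 3.7  3.66 3.61 3.53 3.42 3.3  3.17 3.03]
-0.07 2.55 0.27 0; -0.25 5.00 -0.52 0; -0.40 6.99 -2.14 0; -0.48 8.26 -4.36 0; -0.50 8.65 -6.84 0; -0.45 8.16 -9.24 0; -0.34 6.93 -11.28 0; -0.20 5.15 -12.74 0; -0.04 3.10 -13.53 0; 0.12 0.99 -13.64 0
[(np.float64(10.7), np.float64(19.3)), (np.float64(10.9), np.float64(19.7)), (np.float64(11.11), np.float64(19.9)), (np.float64(11.32), np.float64(20.1)), (np.float64(11.53), np.float64(20.2)), (np.float64(11.74), np.float64(20.3)), (np.float64(11.96), np.float64(20.4)), (np.float64(12.17), np.float64(20.4)), (np.float64(12.38), np.float64(20.4)), (np.float64(12.6), np.float64(20.5))]
```

apply_moves(deltas="-0.07 2.55 0.27 0; -0.25 5.00 -0.52 0; -0.40 6.99 -2.14 0; -0.48 8.26 -4.36 0; -0.50 8.65 -6.84 0; -0.45 8.16 -9.24 0; -0.34 6.93 -11.28 0; -0.20 5.15 -12.74 0; -0.04 3.10 -13.53 0; 0.12 0.99 -13.64 0")

```text
time_s: 11.75
eef_pos: [0.4803, 0.1908, 0.2108]
orientation: [0.93, 1.358, -0.882]
wrist_force: [1.5, -2.9, 6.0]
gripper_width: 0.309
```

```bash
python3 ctl.py none 2.1
```

```text
phi track err -0.012
fit/nom [1.28 1.22 1.35 0.95 0.94] res [-0.002 -0.007  0.004  0.002] theta 12.590 omega 2.131 rpm 20.4 max 2.18 F shaft [ 0.9 -3.3  5.9] rad 0.0709 tool err [0.12 0.02 0.09]
last s rpm [18.8 19.6 20.  20.2 20.3]
v [2.86 2.72 2.6  2.49 2.39 2.33 2.29 2.28 2.3  2.36]
0.26 -1.92 0.54 0; 0.38 -3.58 1.46 0; 0.47 -4.88 2.72 0; 0.52 -5.78 4.21 0; 0.55 -6.27 5.80 0; 0.55 -6.38 7.43 0; 0.52 -6.12 9.00 0; 0.47 -5.51 10.48 0; 0.40 -4.57 11.78 0; 0.30 -3.33 12.86 0
[(np.float64(12.8), np.float64(20.3)), (np.float64(13.02), np.float64(20.3)), (np.float64(13.23), np.float64(20.3)), (np.float64(13.44), np.float64(20.3)), (np.float64(13.65), np.float64(20.3)), (np.float64(13.87), np.float64(20.3)), (np.float64(14.08), np.float64(20.3)), (np.float64(14.29), np.float64(20.3)), (np.float64(14.51), np.float64(20.3)), (np.float64(14.72), np.float64(20.3))]
```

apply_moves(deltas="0.26 -1.92 0.54 0; 0.38 -3.58 1.46 0; 0.47 -4.88 2.72 0; 0.52 -5.78 4.21 0; 0.55 -6.27 5.80 0; 0.55 -6.38 7.43 0; 0.52 -6.12 9.00 0; 0.47 -5.51 10.48 0; 0.40 -4.57 11.78 0; 0.30 -3.33 12.86 0")

```text
time_s: 12.75
eef_pos: [0.5025, 0.0604, 0.2076]
orientation: [0.934, 1.356, -0.878]
wrist_force: [1.8, 9.9, 6.8]
gripper_width: 0.307
```

```bash
python3 ctl.py none 2.1; python3 -c "
from h import *
A=rot(observe()).as_matrix();v=A.T@(-M[:,1]);print('spin err',np.arctan2(-v[1],v[2]),'down',A[:,0].round(3))"
```

```text
phi track err 0.035
fit/nom [1.28 1.22 1.35 0.95 0.94] res [-0.002 -0.007  0.004  0.002] theta 14.738 omega 2.157 rpm 20.6 max 2.18 F shaft [6.1 8.4 6.2] rad 0.0686 tool err [ 0.11 -0.07  0.12]
last s rpm [20.3 20.4 20.5 20.6 20.6]
v [2.43 2.53 2.66 2.8  2.94 3.08 3.22 3.34 3.45 3.53]
0.01 1.46 0.85 0; -0.11 3.19 1.18 0; -0.23 5.04 1.06 0; -0.35 6.88 0.41 0; -0.46 8.53 -0.79 0; -0.53 9.82 -2.52 0; -0.57 10.54 -4.64 0; -0.55 10.54 -6.97 0; -0.49 9.74 -9.24 0; -0.37 8.18 -11.13 0
[(np.float64(14.95), np.float64(20.5)), (np.float64(15.17), np.float64(20.5)), (np.float64(15.38), np.float64(20.4)), (np.float64(15.6), np.float64(20.4)), (np.float64(15.81), np.float64(20.4)), (np.float64(16.02), np.float64(20.4)), (np.float64(16.24), np.float64(20.4)), (np.float64(16.45), np.float64(20.4)), (np.float64(16.67), np.float64(20.4)), (np.float64(16.88), np.float64(20.4))]
spin err 0.010935568858142442 down [ 0.033  0.019 -0.999]
```

apply_moves(deltas="0.01 1.46 0.85 0; -0.11 3.19 1.18 0; -0.23 5.04 1.06 0; -0.35 6.88 0.41 0; -0.46 8.53 -0.79 0; -0.53 9.82 -2.52 0; -0.57 10.54 -4.64 0; -0.55 10.54 -6.97 0; -0.49 9.74 -9.24 0; -0.37 8.18 -11.13 0")

```text
time_s: 13.75
eef_pos: [0.5357, 0.1963, 0.2164]
orientation: [0.935, 1.353, -0.874]
wrist_force: [0.1, -1.7, 7.8]
gripper_width: 0.302
```

```bash
python3 ctl.py top 2.12
```

```text
phi track err -0.018
t 13.75 theta 16.863 pred 16.871 cost 0.038 713 268
fit/nom [1.29 1.22 1.36 0.96 0.93] res [-0.006  0.003 -0.001  0.002] theta 16.965 omega 1.883 rpm 18.0 max 2.18 F shaft [-0.7  6.9  6.1] rad 0.0718 tool err [ 0.14 -0.11  0.14]
last s rpm [20.6 20.4 20.4 20.3 20.3]
v [3.74 3.71 3.67 3.61 3.53 3.43 3.32 3.19 3.05 2.9 ]
0.29 -2.40 -1.07 0; 0.46 -4.96 -1.37 0; 0.62 -7.43 -0.72 0; 0.74 -9.47 0.73 0; 0.81 -10.85 2.77 0; 0.83 -11.43 5.09 0; 0.80 -11.23 7.39 0; 0.73 -10.33 9.42 0; 0.62 -8.92 11.01 0; 0.51 -7.20 12.06 0
[(np.float64(17.16), np.float64(18.7)), (np.float64(17.36), np.float64(19.1)), (np.float64(17.56), np.float64(19.5)), (np.float64(17.76), np.float64(19.7)), (np.float64(17.97), np.float64(19.9)), (np.float64(18.18), np.float64(20.0)), (np.float64(18.39), np.float64(20.0)), (np.float64(18.6), np.float64(20.1)), (np.float64(18.81), np.float64(20.1)), (np.float64(19.02), np.float64(20.2))]
```

apply_moves(deltas="0.29 -2.40 -1.07 0; 0.46 -4.96 -1.37 0; 0.62 -7.43 -0.72 0; 0.74 -9.47 0.73 0; 0.81 -10.85 2.77 0; 0.83 -11.43 5.09 0; 0.80 -11.23 7.39 0; 0.73 -10.33 9.42 0; 0.62 -8.92 11.01 0; 0.51 -7.20 12.06 0")

```text
time_s: 14.8
eef_pos: [0.5161, 0.0592, 0.2088]
orientation: [0.939, 1.354, -0.869]
wrist_force: [-2.2, 14.4, 8.4]
gripper_width: 0.309
```

```bash
python3 ctl.py none 2.1
```

```text
phi track err 0.037
fit/nom [1.29 1.22 1.36 0.96 0.93] res [-0.006  0.003 -0.001  0.002] theta 19.039 omega 2.146 rpm 20.5 max 2.18 F shaft [ 4.3 14.1  8. ] rad 0.0689 tool err [ 0.1  -0.03  0.1 ]
last s rpm [18.1 19.3 19.9 20.2 20.4]
v [2.74 2.62 2.5  2.41 2.34 2.29 2.28 2.3  2.34 2.41]
-0.01 1.83 0.53 0; -0.12 3.65 0.45 0; -0.21 5.32 -0.06 0; -0.29 6.75 -0.93 0; -0.35 7.91 -2.08 0; -0.38 8.76 -3.43 0; -0.40 9.28 -4.94 0; -0.39 9.44 -6.53 0; -0.37 9.23 -8.15 0; -0.32 8.62 -9.73 0
[(np.float64(19.25), np.float64(20.4)), (np.float64(19.47), np.float64(20.4)), (np.float64(19.68), np.float64(20.4)), (np.float64(19.89), np.float64(20.4)), (np.float64(20.11), np.float64(20.4)), (np.float64(20.32), np.float64(20.3)), (np.float64(20.53), np.float64(20.3)), (np.float64(20.75), np.float64(20.3)), (np.float64(20.96), np.float64(20.3)), (np.float64(21.17), np.float64(20.3))]
```

apply_moves(deltas="-0.01 1.83 0.53 0; -0.12 3.65 0.45 0; -0.21 5.32 -0.06 0; -0.29 6.75 -0.93 0; -0.35 7.91 -2.08 0; -0.38 8.76 -3.43 0; -0.40 9.28 -4.94 0; -0.39 9.44 -6.53 0; -0.37 9.23 -8.15 0; -0.32 8.62 -9.73 0")

```text
time_s: 15.8
eef_pos: [0.5589, 0.1837, 0.2182]
orientation: [0.941, 1.351, -0.865]
wrist_force: [1.2, 1.8, 5.9]
gripper_width: 0.31
```

```bash
python3 ctl.py none 2.1
```

```text
phi track err -0.01
fit/nom [1.29 1.22 1.36 0.96 0.93] res [-0.006  0.003 -0.001  0.002] theta 21.167 omega 2.124 rpm 20.3 max 2.18 F shaft [2.4 1.2 5.7] rad 0.0723 tool err [ 0.14 -0.2   0.11]
last s rpm [20.5 20.4 20.3 20.3 20.3]
v [2.51 2.63 2.76 2.9  3.04 3.18 3.31 3.42 3.51 3.57]
0.20 -1.19 -1.34 0; 0.29 -2.58 -2.53 0; 0.39 -4.32 -3.35 0; 0.50 -6.31 -3.67 0; 0.61 -8.41 -3.38 0; 0.71 -10.40 -2.42 0; 0.78 -12.05 -0.80 0; 0.82 -13.10 1.33 0; 0.82 -13.38 3.76 0; 0.77 -12.79 6.17 0
[(np.float64(21.38), np.float64(20.3)), (np.float64(21.59), np.float64(20.3)), (np.float64(21.81), np.float64(20.3)), (np.float64(22.02), np.float64(20.3)), (np.float64(22.23), np.float64(20.4)), (np.float64(22.45), np.float64(20.4)), (np.float64(22.66), np.float64(20.4)), (np.float64(22.87), np.float64(20.4)), (np.float64(23.09), np.float64(20.4)), (np.float64(23.3), np.float64(20.4))]
```

apply_moves(deltas="0.20 -1.19 -1.34 0; 0.29 -2.58 -2.53 0; 0.39 -4.32 -3.35 0; 0.50 -6.31 -3.67 0; 0.61 -8.41 -3.38 0; 0.71 -10.40 -2.42 0; 0.78 -12.05 -0.80 0; 0.82 -13.10 1.33 0; 0.82 -13.38 3.76 0; 0.77 -12.79 6.17 0")

```text
time_s: 16.8
eef_pos: [0.4684, 0.0774, 0.205]
orientation: [0.945, 1.347, -0.858]
wrist_force: [7.0, 9.8, 0.4]
gripper_width: 0.309
```

```bash
python3 ctl.py none 2.1
```

```text
phi track err 0.021
fit/nom [1.29 1.22 1.36 0.96 0.93] res [-0.006  0.003 -0.001  0.002] theta 23.309 omega 2.147 rpm 20.5 max 2.18 F shaft [10.2  6.4 -0.7] rad 0.0679 tool err [ 0.12 -0.19  0.09]
last s rpm [20.3 20.4 20.5 20.5 20.5]
v [3.6  3.61 3.59 3.54 3.46 3.35 3.23 3.1  2.96 2.81]
0.03 1.26 2.14 0; -0.08 3.35 3.54 0; -0.19 5.78 4.11 0; -0.30 8.22 3.81 0; -0.39 10.36 2.71 0; -0.45 11.96 1.01 0; -0.48 12.89 -1.04 0; -0.47 13.13 -3.19 0; -0.43 12.74 -5.21 0; -0.37 11.83 -6.95 0
[(np.float64(23.52), np.float64(20.5)), (np.float64(23.74), np.float64(20.4)), (np.float64(23.95), np.float64(20.4)), (np.float64(24.17), np.float64(20.4)), (np.float64(24.38), np.float64(20.4)), (np.float64(24.59), np.float64(20.4)), (np.float64(24.8), np.float64(20.3)), (np.float64(25.02), np.float64(20.3)), (np.float64(25.23), np.float64(20.3)), (np.float64(25.44), np.float64(20.3))]
```

apply_moves(deltas="0.03 1.26 2.14 0; -0.08 3.35 3.54 0; -0.19 5.78 4.11 0; -0.30 8.22 3.81 0; -0.39 10.36 2.71 0; -0.45 11.96 1.01 0; -0.48 12.89 -1.04 0; -0.47 13.13 -3.19 0; -0.43 12.74 -5.21 0; -0.37 11.83 -6.95 0")

```text
time_s: 17.8
eef_pos: [0.5513, 0.1895, 0.2176]
orientation: [0.947, 1.344, -0.854]
wrist_force: [0.6, 0.7, 7.4]
gripper_width: 0.31
```

```bash
python3 ctl.py none 2.1
```

```text
phi track err -0.012
fit/nom [1.29 1.22 1.36 0.96 0.93] res [-0.006  0.003 -0.001  0.002] theta 25.436 omega 2.118 rpm 20.2 max 2.18 F shaft [1.6 0.4 7.2] rad 0.0726 tool err [ 0.13 -0.21  0.15]
last s rpm [20.5 20.4 20.3 20.3 20.2]
v [2.69 2.57 2.46 2.37 2.31 2.28 2.29 2.32 2.37 2.46]
0.19 -1.48 -1.23 0; 0.26 -2.99 -2.19 0; 0.33 -4.62 -2.72 0; 0.40 -6.27 -2.84 0; 0.46 -7.86 -2.58 0; 0.52 -9.34 -1.97 0; 0.56 -10.64 -1.04 0; 0.60 -11.70 0.17 0; 0.62 -12.48 1.64 0; 0.62 -12.89 3.31 0
[(np.float64(25.65), np.float64(20.3)), (np.float64(25.86), np.float64(20.3)), (np.float64(26.07), np.float64(20.3)), (np.float64(26.28), np.float64(20.3)), (np.float64(26.5), np.float64(20.3)), (np.float64(26.71), np.float64(20.3)), (np.float64(26.92), np.float64(20.3)), (np.float64(27.14), np.float64(20.3)), (np.float64(27.35), np.float64(20.3)), (np.float64(27.56), np.float64(20.3))]
```

apply_moves(deltas="0.19 -1.48 -1.23 0; 0.26 -2.99 -2.19 0; 0.33 -4.62 -2.72 0; 0.40 -6.27 -2.84 0; 0.46 -7.86 -2.58 0; 0.52 -9.34 -1.97 0; 0.56 -10.64 -1.04 0; 0.60 -11.70 0.17 0; 0.62 -12.48 1.64 0; 0.62 -12.89 3.31 0")

```text
time_s: 18.8
eef_pos: [0.4486, 0.1086, 0.2043]
orientation: [0.949, 1.341, -0.848]
wrist_force: [6.8, 1.7, 2.0]
gripper_width: 0.309
```

```bash
cat > stop.py <<'E'
from ctl import *
def main(cam,n,goal=10*np.pi):
    L,s,x,th,w=update(cam);p=np.exp(x[:5]);c,td,b,G,c0=p;T,W=th,w;vs=[];v=L.get("v",0.)
    print("rem",round(goal-T,3))
    for i in range(n):
        rem=goal-T-.05*W
        a=-W*W/(2*max(rem,.02)) if rem>0 else -9
        a=max(a,-3.);Wm=max(W+.05*a,0)
        torque=a+b*Wm+td-G*np.sin(T+.05*W)
        vn=Wm+(torque-c0*np.sign(torque))/c if W>.02 else 0.
        v=np.clip(vn,v-2.,v+1.5);v=np.clip(v,-1.5,5);vs.append(v)
        for _ in range(10): T,W=step(T,W,v,p)
    L["v"]=v;print("v",np.round(vs,2));emit(L,s,x,th,w,vs)
main(sys.argv[1] if sys.argv[1]!="none" else None,int(sys.argv[2]))
E
python3 stop.py top 10
```

```text
phi track err 0.007
t 18.8 theta 27.593 pred 27.565 cost 0.06 350 0
fit/nom [1.27 1.21 1.33 0.93 0.98] res [ 0.006  0.     0.009 -0.004] theta 27.690 omega 1.930 rpm 18.4 max 2.18 F shaft [ 4.3 -3.6  3.6] rad 0.0678 tool err [ 0.12 -0.22 -0.02]
last s rpm [20.3 20.4 20.4 20.4 20.4]
rem 3.726
v [2.11 2.16 2.22 2.28 2.34 2.38 2.42 2.45 2.46 2.46]
0.11 -0.20 1.45 0; 0.08 0.14 2.92 0; 0.05 0.80 4.32 0; 0.00 1.79 5.57 0; -0.05 3.07 6.59 0; -0.11 4.58 7.29 0; -0.17 6.24 7.61 0; -0.22 7.95 7.52 0; -0.28 9.59 7.02 0; -0.32 11.06 6.14 0
[(np.float64(27.88), np.float64(17.9)), (np.float64(28.07), np.float64(17.5)), (np.float64(28.25), np.float64(17.0)), (np.float64(28.42), np.float64(16.5)), (np.float64(28.59), np.float64(16.0)), (np.float64(28.76), np.float64(15.5)), (np.float64(28.92), np.float64(15.0)), (np.float64(29.07), np.float64(14.5)), (np.float64(29.22), np.float64(14.1)), (np.float64(29.37), np.float64(13.6))]
```

apply_moves(deltas="0.11 -0.20 1.45 0; 0.08 0.14 2.92 0; 0.05 0.80 4.32 0; 0.00 1.79 5.57 0; -0.05 3.07 6.59 0; -0.11 4.58 7.29 0; -0.17 6.24 7.61 0; -0.22 7.95 7.52 0; -0.28 9.59 7.02 0; -0.32 11.06 6.14 0")

```text
time_s: 19.85
eef_pos: [0.5754, 0.0942, 0.216]
orientation: [0.95, 1.339, -0.85]
wrist_force: [-5.1, 0.4, 9.6]
gripper_width: 0.312
```

```bash
python3 stop.py top 10
```

```text
phi track err 0.005
t 19.85 theta 29.336 pred 29.369 cost 0.032 582 277
fit/nom [1.36 1.45 1.04 1.   0.97] res [ 0.     0.007 -0.01   0.009] theta 29.410 omega 1.194 rpm 11.4 max 2.18 F shaft [-0.8  3.9 10.2] rad 0.071 tool err [ 0.11 -0.06 -0.07]
last s rpm [18.  17.1 16.1 15.1 14.1]
rem 2.006
v [2.33 2.32 2.29 2.26 2.22 2.17 2.12 2.06 1.99 1.93]
0.08 1.05 -1.26 0; 0.06 1.86 -2.67 0; 0.06 2.31 -4.20 0; 0.06 2.41 -5.77 0; 0.08 2.16 -7.30 0; 0.11 1.60 -8.71 0; 0.15 0.77 -9.93 0; 0.19 -0.26 -10.93 0; 0.24 -1.44 -11.68 0; 0.28 -2.70 -12.16 0
[(np.float64(29.53), np.float64(11.0)), (np.float64(29.64), np.float64(10.7)), (np.float64(29.75), np.float64(10.4)), (np.float64(29.86), np.float64(10.0)), (np.float64(29.96), np.float64(9.7)), (np.float64(30.06), np.float64(9.3)), (np.float64(30.16), np.float64(9.0)), (np.float64(30.25), np.float64(8.6)), (np.float64(30.34), np.float64(8.3)), (np.float64(30.42), np.float64(7.9))]
```

apply_moves(deltas="0.08 1.05 -1.26 0; 0.06 1.86 -2.67 0; 0.06 2.31 -4.20 0; 0.06 2.41 -5.77 0; 0.08 2.16 -7.30 0; 0.11 1.60 -8.71 0; 0.15 0.77 -9.93 0; 0.19 -0.26 -10.93 0; 0.24 -1.44 -11.68 0; 0.28 -2.70 -12.16 0")

```text
time_s: 20.9
eef_pos: [0.5047, 0.1991, 0.2135]
orientation: [0.952, 1.339, -0.843]
wrist_force: [-0.6, 2.1, 7.0]
gripper_width: 0.307
```

```bash
python3 stop.py top 6
```

```text
phi track err -0.017
t 20.9 theta 30.433 pred 30.41 cost 0.042 724 279
fit/nom [1.33 1.38 1.12 0.97 0.95] res [ 0.006 -0.01   0.013 -0.002] theta 30.469 omega 0.691 rpm 6.6 max 2.18 F shaft [-2.3  6.8  7.1] rad 0.0714 tool err [ 0.12 -0.03  0.14]
last s rpm [11.3 10.6  9.8  9.1  8.4]
rem 0.947
v [1.73 1.67 1.61 1.56 1.5  1.44]
0.16 -1.22 -0.07 0; 0.19 -2.39 -0.07 0; 0.23 -3.50 0.12 0; 0.26 -4.54 0.46 0; 0.28 -5.47 0.94 0; 0.30 -6.29 1.52 0
[(np.float64(30.54), np.float64(6.3)), (np.float64(30.6), np.float64(6.1)), (np.float64(30.66), np.float64(5.8)), (np.float64(30.72), np.float64(5.6)), (np.float64(30.78), np.float64(5.3)), (np.float64(30.84), np.float64(5.1))]
```

apply_moves(deltas="0.16 -1.22 -0.07 0; 0.19 -2.39 -0.07 0; 0.23 -3.50 0.12 0; 0.26 -4.54 0.46 0; 0.28 -5.47 0.94 0; 0.30 -6.29 1.52 0")

```text
time_s: 21.55
eef_pos: [0.4518, 0.1595, 0.2067]
orientation: [0.952, 1.339, -0.842]
wrist_force: [3.2, -0.6, 6.0]
gripper_width: 0.311
```

```bash
python3 stop.py top 6
```

```text
phi track err -0.002
t 21.55 theta 30.862 pred 30.834 cost 0.041 750 291
fit/nom [1.31 1.34 1.16 0.95 0.94] res [-0.012  0.014  0.009 -0.007] theta 30.879 omega 0.435 rpm 4.2 max 2.18 F shaft [-0.2 -2.6  7. ] rad 0.0691 tool err [ 0.11 -0.05 -0.07]
last s rpm [9.  8.4 6.6 6.1 5.6]
rem 0.537
v [1.28 1.24 1.19 1.15 1.11 1.07]
0.13 -0.69 0.56 0; 0.14 -1.23 1.24 0; 0.14 -1.67 1.95 0; 0.15 -2.00 2.68 0; 0.15 -2.25 3.42 0; 0.15 -2.40 4.15 0
[(np.float64(30.92), np.float64(4.0)), (np.float64(30.96), np.float64(3.8)), (np.float64(31.0), np.float64(3.6)), (np.float64(31.04), np.float64(3.4)), (np.float64(31.07), np.float64(3.3)), (np.float64(31.11), np.float64(3.1))]
```

apply_moves(deltas="0.13 -0.69 0.56 0; 0.14 -1.23 1.24 0; 0.14 -1.67 1.95 0; 0.15 -2.00 2.68 0; 0.15 -2.25 3.42 0; 0.15 -2.40 4.15 0")

```text
time_s: 22.2
eef_pos: [0.4481, 0.111, 0.2043]
orientation: [0.953, 1.336, -0.839]
wrist_force: [3.6, 2.2, 4.9]
gripper_width: 0.309
```

```bash
python3 stop.py top 6
```

```text
phi track err 0.003
t 22.2 theta 31.125 pred 31.108 cost 0.039 685 296
fit/nom [1.31 1.32 1.2  0.95 0.94] res [ 0.015  0.012 -0.    -0.005] theta 31.134 omega 0.240 rpm 2.3 max 2.18 F shaft [ 3.9 -1.   4.7] rad 0.0677 tool err [ 0.11 -0.23 -0.03]
last s rpm [6.  5.5 4.1 3.8 3.4]
rem 0.282
v [0.96 0.93 0.9  0.88 0.85 0.83]
0.11 -0.29 0.63 0; 0.10 -0.29 1.28 0; 0.10 -0.24 1.91 0; 0.09 -0.13 2.52 0; 0.08 0.03 3.09 0; 0.07 0.22 3.64 0
[(np.float64(31.16), np.float64(2.2)), (np.float64(31.18), np.float64(2.1)), (np.float64(31.2), np.float64(2.0)), (np.float64(31.22), np.float64(1.9)), (np.float64(31.24), np.float64(1.8)), (np.float64(31.26), np.float64(1.7))]
```

apply_moves(deltas="0.11 -0.29 0.63 0; 0.10 -0.29 1.28 0; 0.10 -0.24 1.91 0; 0.09 -0.13 2.52 0; 0.08 0.03 3.09 0; 0.07 0.22 3.64 0")

```text
time_s: 22.85
eef_pos: [0.4674, 0.0791, 0.2049]
orientation: [0.957, 1.332, -0.834]
wrist_force: [3.7, 3.7, 5.0]
gripper_width: 0.314
```

```bash
python3 stop.py top 8
```

```text
phi track err 0.016
t 22.85 theta 31.262 pred 31.265 cost 0.038 624 277
fit/nom [1.31 1.32 1.19 0.95 0.94] res [ 0.012 -0.001 -0.006  0.001] theta 31.271 omega 0.120 rpm 1.2 max 2.18 F shaft [6.3 2.3 5. ] rad 0.0673 tool err [ 0.11 -0.24  0.11]
last s rpm [3.7 3.4 2.2 2.1 1.9]
rem 0.145
v [0.77 0.76 0.74 0.73 0.72 0.71 0.7  0.69]
0.10 -0.01 0.59 0; 0.09 0.26 1.05 0; 0.08 0.56 1.48 0; 0.07 0.88 1.88 0; 0.06 1.22 2.25 0; 0.05 1.58 2.59 0; 0.04 1.96 2.89 0; 0.03 2.36 3.17 0
[(np.float64(31.28), np.float64(1.1)), (np.float64(31.29), np.float64(1.0)), (np.float64(31.3), np.float64(1.0)), (np.float64(31.31), np.float64(0.9)), (np.float64(31.32), np.float64(0.9)), (np.float64(31.33), np.float64(0.8)), (np.float64(31.34), np.float64(0.8)), (np.float64(31.35), np.float64(0.8))]
```

apply_moves(deltas="0.10 -0.01 0.59 0; 0.09 0.26 1.05 0; 0.08 0.56 1.48 0; 0.07 0.88 1.88 0; 0.06 1.22 2.25 0; 0.05 1.58 2.59 0; 0.04 1.96 2.89 0; 0.03 2.36 3.17 0")

```text
time_s: 23.7
eef_pos: [0.5038, 0.0608, 0.2077]
orientation: [0.961, 1.331, -0.83]
wrist_force: [0.3, 8.1, 8.7]
gripper_width: 0.311
```

```bash
python3 stop.py top 8
```

```text
phi track err 0.024
t 23.7 theta 31.354 pred 31.362 cost 0.035 506 255
fit/nom [1.31 1.33 1.17 0.95 0.93] res [-0.001 -0.007 -0.002  0.002] theta 31.360 omega 0.050 rpm 0.5 max 2.18 F shaft [4.6 5.5 8.3] rad 0.0679 tool err [ 0.1  -0.11  0.18]
last s rpm [1.9 1.1 1.1 1.  1. ]
rem 0.056
v [0.66 0.65 0.65 0.64 0.64 0.63 0.63 0.62]
0.09 0.30 0.40 0; 0.08 0.71 0.60 0; 0.08 1.13 0.77 0; 0.07 1.55 0.91 0; 0.06 1.98 1.02 0; 0.05 2.42 1.10 0; 0.05 2.85 1.15 0; 0.04 3.28 1.18 0
[(np.float64(31.36), np.float64(0.5)), (np.float64(31.37), np.float64(0.4)), (np.float64(31.37), np.float64(0.4)), (np.float64(31.38), np.float64(0.4)), (np.float64(31.38), np.float64(0.4)), (np.float64(31.39), np.float64(0.3)), (np.float64(31.39), np.float64(0.3)), (np.float64(31.39), np.float64(0.3))]
```

apply_moves(deltas="0.09 0.30 0.40 0; 0.08 0.71 0.60 0; 0.08 1.13 0.77 0; 0.07 1.55 0.91 0; 0.06 1.98 1.02 0; 0.05 2.42 1.10 0; 0.05 2.85 1.15 0; 0.04 3.28 1.18 0; 0.04 3.28 1.18 0; 0.04 3.28 1.18 0")

```text
time_s: 24.75
eef_pos: [0.5393, 0.0639, 0.2112]
orientation: [0.961, 1.331, -0.828]
wrist_force: [-4.1, 5.5, 9.3]
gripper_width: 0.313
```

Run:
```python
from h import *
s=observe();print(s["wrist_force"],s["wrist_torque"],s["time_s"])
for n in("top","side"):
    d=cams.camera(n)[1];a=angle(n,d,10*np.pi,.35);print(n,a,(a[0]-10*np.pi)*120)
    print([(np.round(r["at"],4).tolist(),round(r["conf"],2)) for q in("weight","pointer") for r in nets.mark_of(n,q)[:1]])
A=rot(observe()).as_matrix();print("tool x",A[:,0].round(3),"up 8cm along world z in tool:",(A.T@[0,0,8]).round(2),"along shaft:",(A.T@(M[:,2]*8)).round(2))
```

```text
[-4.0750202   5.52210285  9.33983875] [1.17701069 1.17822155 0.10881516] 24.75
top (np.float64(31.39592653589793), np.float64(0.042131225507815805), np.int64(522), 260) -2.399999999999949
[([0.6312, 0.177, 0.1586], 0.67), ([0.6308, 0.1796, 0.176], 0.87)]
side (np.float64(31.40092653589793), np.float64(0.09798233920801225), np.int64(841), 9) -1.8000000000000682
[([0.634, 0.1758, 0.1758], 0.94)]
tool x [ 0.081  0.044 -0.996] up 8cm along world z in tool: [-7.97  0.73 -0.07] along shaft: [-8.   -0.1  -0.08]
```

apply_moves(deltas="0 0 0 0; 0 0 0 0; 0 0 0 0; 0 0 0 0; 0 0 0 0; 0 0 0 0", jaw=0.2)

```text
time_s: 25.65
eef_pos: [0.5391, 0.0638, 0.211]
orientation: [0.961, 1.331, -0.829]
wrist_force: [-0.4, -0.1, 0.2]
gripper_width: 0.599
```

Run:
```python
from h import *
s=observe();print(s["wrist_force"],s["gripper_width"],s["eef_pos"],phi:=np.round(shaft(s["eef_pos"]),4))
d=cams.camera("top")[1];a=angle("top",d,10*np.pi,.35);print(a,(a[0]-10*np.pi)*120)
p,d=cams.camera("side");cv2.imwrite("pics/s2.png",cv2.resize(p[120:300,140:380,::-1],(800,600)));print(angle("side",d,10*np.pi,.35))
```

```text
[-0.35010598 -0.0654584   0.24467681] 0.5990951103558925 [0.53906008 0.06376485 0.21095979] [-0.0026 -0.0692  0.1118]
(np.float64(31.39592653589793), np.float64(0.041535779751341304), np.int64(522), 260) -2.399999999999949
(np.float64(31.40092653589793), np.float64(0.09682734089729127), np.int64(857), 19)
```

View pics/s2.png

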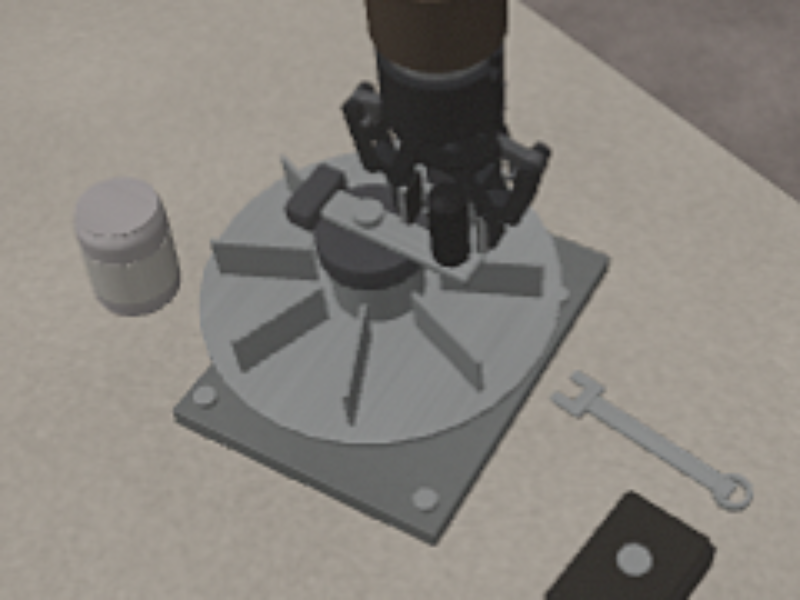

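The fingers are clear on both sides of the handle (450, 225), the force is about zero, and the bystanders are where they were. I'll retract along the shaft.

apply_moves(deltas="-1 0 0 0; -2.5 0 0 0; -4.5 0 0 0; -7 0 0 0; -9.5 0 0 0; -12 0 0 0; -12 0 0 0; -12 0 0 0; -12 0 0 0")

```text
time_s: 26.65
eef_pos: [0.5289, 0.0585, 0.3298]
orientation: [0.961, 1.332, -0.83]
wrist_force: [-0.1, 0.1, 1.0]
gripper_width: 0.597
```

Run:
```python
from h import *
s=observe();print(s["time_s"],s["wrist_force"],s["eef_pos"],np.abs(s["joint_velocities"]).max())
for n in("top","side"):
    p,d=cams.camera(n);a=angle(n,d,10*np.pi,.35);print(n,a[0],(a[0]-10*np.pi)*120,a[1])
    print([(np.round(r["at"],4).tolist(),round(r["conf"],2)) for q in("weight","pointer") for r in nets.mark_of(n,q)[:1]])
    cv2.imwrite(f"pics/{n}3.png",cv2.resize(p[120:300,140:380,::-1],(400,300)))
cv2.imwrite("pics/b3.png",np.hstack([cv2.imread(f"pics/{n}3.png") for n in("top","side")]))
```

```text
26.65 [-0.1237783   0.14890846  0.95738421] [0.52893486 0.05845548 0.32982977] 0.010500766997240726
top 31.39592653589793 -2.399999999999949 0.03291227556550693
[([0.6321, 0.1762, 0.1603], 0.61), ([0.631, 0.1749, 0.175], 0.64)]
side 31.39592653589793 -2.399999999999949 0.10423025093040898
[([0.6327, 0.1737, 0.1622], 0.83), ([0.6324, 0.1742, 0.1758], 0.81)]
```

View pics/b3.png

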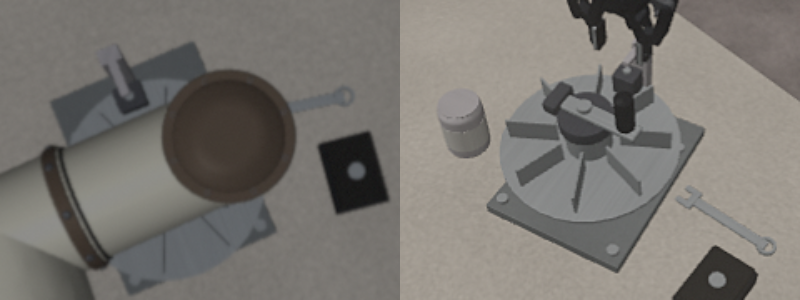

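The weight sits under the pointer (top view 130, 95; side view 627, 75), the gripper is clear, and everything is at rest. I'm handing the job in.

```bash
python3 -c "
from plant import ctrl;print(ctrl.finish_job())"
```

```text
the job is handed in; nothing more can be done
None
```

The job is done and handed in at about 27 s of the 58 s allowed. `finish_job` reports no verdict, so the results below are from my own checks.

- **Run-up:** I gripped only the crank handle and turned the impeller counter-clockwise. I watched it with the top camera and fitted a model of its motion to those angles.
- **Speed hold:** The fitted speed stayed between about 18 and 21 turns a minute from roughly 6.7 to 18.8 s. The top speed was 20.8. There were no camera pauses from 13.8 to 18.8 s. The speed comes from the fit, not a direct reading, but it predicted the measured angle to within 0.03 rad after those 5 s.
- **Stop:** I braked the impeller with the crank and brought it to rest with the weight about 2.4 mm from under the pointer (limit 15 mm). Both cameras gave the same figure after I let go. The network marks put the weight within 2 mm of the pointer at that last look. One earlier pair from the top camera had them 3 mm apart.
- **Release:** I opened the fingers and retracted about 12 cm along the shaft. The final wrist force was about 1 N, and the highest I saw while cranking was about 17 N. The bystanders look unmoved in the last pictures.

One thing did not go as planned: the tool slowly tilted about 5° in line with the leaning handle while cranking. I left it, as it did no harm.

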